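# Tip the drained tube rack onto its feet and park it against the stop rail

### The job

The white test-tube rack has been left standing on one end to drain. Push it over so that it comes down on its feet with the tube openings facing up, then push it away from you until its long side lies flush against the low metal stop rail on the bench, with neither end sticking out beyond the rail. Only push it, never grasp or lift it, and leave the glassware and other things around it where they are.

Things in the scene. Friction and masses are not known exactly. Their poses are not given: they have to be found in the camera images.
- rack: White plastic test-tube rack, 200 mm long, 64 wide, 66 high on its feet, about 0.26 kg; it starts upright on one end. Origin: centre of that end. z: along its length (up at the start); x: out of the opening side (grid of 2 x 7 square holes, 23 mm), 33 mm from the centre, up once it is on its feet; -x: feet side with solid base plate; y: across its width. Ends are solid 5 mm plates, long sides open.
- rack_mid (a point): Centre of the rack's volume; 33 mm above the bench when on its feet, 100 mm when on end. Pushed near the top of the opening side, the upright rack pivots on its foot edge, falls over by itself from a lean of about 20 degrees and comes down 200 mm long in that direction; it may slide a few cm.
- rail: Straight aluminium stop rail fixed to the bench beyond the rack, 420 mm long, 20 deep, 30 high. Origin: centre of its underside. y: along its length; x: level, away from the robot; z: up. Its front face lies 10 mm from the origin towards -x, so the flush rack's centre is 42 mm from the origin towards -x.
- wash_bottle: Clear plastic bottle, 60 mm across, 150 mm tall, to be left alone. Origin: centre of its underside.
- jar: Amber glass jar with a black cap, 56 mm across, 80 mm tall, to be left alone. Origin: centre of its underside.
- beaker: Glass beaker, 68 mm across, 90 mm tall, to be left alone. Origin: centre of its underside.
- flask: Glass conical flask, 72 mm across the foot, 110 mm tall, to be left alone. Origin: centre of its underside.
- stopper: Black rubber stopper, 40 mm across, 35 mm tall, to be left alone. Origin: centre of its underside.
- dish: White porcelain dish, 80 mm across, 16 mm tall, to be left alone. Origin: centre of its underside.
- weigh_bottle: Small glass weighing bottle, 40 mm across, 45 mm tall, to be left alone. Origin: centre of its underside.
Mind the look-alikes: they are no part of the job. What is shaped like the rack but brown or purple is not meant.

How it is judged:
By the outcome, as a careful person would: the job done as asked, in the order asked, and still so for the second after the job is handed in, with the robot touching nothing.
It also fails if it takes over 61 s, if anything falls off the work surface, if the arm or the gripper's body presses on something with over 40 N, if the wrist force passes 120 N, or if a joint passes its speed limit or range.

### The arm

A 7-joint arm with a two-finger parallel gripper is mounted at the origin on the work surface. World frame = base frame: x ahead of the robot, y to its left, z up, the work surface at z = 0. Lengths are in m, angles in rad, forces in N, time in s.
With the tool pointing down it reaches from about 0.4 to 0.85 m from the base axis. Payload 6.9 kg.
Tool frame: the origin (TCP) lies midway between the tips of the shut fingers; the grasp point (between the pads) lies 19 mm behind it (grip_depth is the distance from the TCP to the grasp point, in m); x points along the fingers, z is the direction in which the jaws open and shut, and the axes are right-handed (so a half turn about x gives the same grasp; the last joint's range is limited). The gripper opens to 85 mm and grips with 20 to 120 N. Pads are 22 mm wide; open, the fingers measure 114 mm over their backs; the gripper's body (76 mm by 85 mm) begins 54 mm behind the grasp point. The pads swing forward as they close: fully open they stand 13 mm farther back than shut.
Start: joints at [-1.171, 0.507, -0.238, 1.5, 0.126, 1.149, -0.155], TCP at [0.182, 0.598, 0.231] pointing down, gripper open.
Joint ranges: [-3.08, 3.08], [-0.24, 2.05], [-1.43, 1.35], [0, 2.5], [-1.52, 4.66], [0.17, 1.96], [-2.89, 2.89]. Speed limits (rad/s): [2.39, 2.39, 3.14, 3.14, 3.14, 3.14, 3.14].

### API

Orientations are given as a unit quaternion [x, y, z, w].
In Python, from bench import * gives the robot as it stands. The module is installed in compiled form; this text tells all that it offers. Calls block until the motion is done:
- move_ptp(position, orientation): joint-space move of the TCP to a pose.
- move_linear(position, rotation=None, max_speed=0.15): straight line of the TCP; rotation=None keeps the orientation; max_speed is the mean speed in m/s.
- set_joints(angles): joint-space move.
- open_jaws() and grab(grasp_force=None): open the fingers fully, or close them until they stop; grasp_force is the grip in N (None keeps the last).
- pause(seconds).
- solve_ik(position, orientation): joint angles nearest the present ones, or None.
- camera(name): name is "scene" or "top" or "wrist"; returns the picture (420x560x3 uint8, red, green, blue); there is no depth.
- camera_params(name): a dict with "fx", "fy", "cx", "cy" (pixels), "rvec" (rotation vector, rad) and "tvec" (3), from world to camera coordinates, as OpenCV has them; the wrist camera has in their place "T_tool_cam" (4x4, takes a point from camera to tool coordinates, whose origin is the TCP and whose axes are the tool frame's). Camera axes: x right, y down, z forward; pixel columns grow to the right and rows downward; lengths in m; the calibration is good to about 2 mm. The wrist camera is an equidistant fisheye: a pixel r from the principal point sees the ray r / f radians off the axis. A picture is of the moment at which its call begins: read the wrist's pose just before it. camera_params takes no time and is no camera call.
A pose or a line that the arm cannot do raises IKError and nothing moves.
- job_done(): hands the job in, once; it reports no verdict.
Readings, each from a call of its own:
- read_t(): time.
- read_joints(): joint angles.
- read_qd(): joint speeds.
- read_joint_torque(): joint torques, N m.
- read_tcp_pos(): TCP position.
- read_tool_rot(): TCP orientation.
- read_wrist_force(): force on the tool from outside, world axes, zero at the start.
- read_ft_torque(): the same for the moment, N m.
- read_grip_width(): finger opening in m.
Only numpy, scipy, OpenCV 4.12 (cv2) and the standard library are available. Lean on these libraries where they do the work, as an engineer would, in place of code of your own. Each camera call takes 0.05 s, during which the arm holds its last target. There are 200 camera calls.

## Working session

There is one attempt and no reset: what is moved stays moved. The work goes in short steps, each a Python script; the robot and the scene stay as the last script left them, time stands still between calls to the robot, and variables do not carry over. Pictures are saved under pics/ and viewed, about 8 in all and at most 12, crops included, and the job is handed in when it is done.

```bash
mkdir -p pics; cat > h.py <<'E'
from bench import *
import numpy as np, cv2
def cam(n):
    p=camera_params(n); K=np.array([[p['fx'],0,p['cx']],[0,p['fy'],p['cy']],[0,0,1.]]); R=cv2.Rodrigues(np.array(p['rvec'],float))[0]; return K,R,np.array(p['tvec'],float).ravel()
def ray(n,u,v,z=0):
    K,R,t=cam(n); d=R.T@np.linalg.solve(K,[u,v,1.]); c=-R.T@t; return c+d*(z-c[2])/d[2]
def proj(n,P):
    K,R,t=cam(n); q=(K@(R@np.atleast_2d(P).T+t[:,None])); return (q[:2]/q[2]).T
def shot(n,f):
    im=camera(n); cv2.imwrite('pics/'+f+'.png',im[:,:,::-1]); return im
E
python3 - <<'E'
from h import *
shot('scene','s0');shot('top','t0')
for n in('scene','top'):
    K,R,t=cam(n);print(n,-R.T@t,R[2],K[0,0])
print(read_tool_rot(),read_t())
E
```

```text
scene [ 1.21023763 -0.70779136  0.7720147 ] [-0.53567528  0.62092415 -0.57228069] 471.5468378125105
top [0.51364099 0.04069436 1.28352827] [ 0.04749319  0.00421956 -0.99886265] 481.1791698671455
[-0.42150284  0.56843677  0.42081239  0.56756667] 0.1
```

View pics/s0.png

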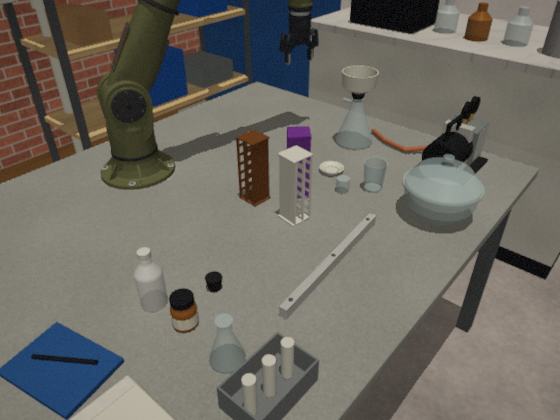

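View pics/t0.png

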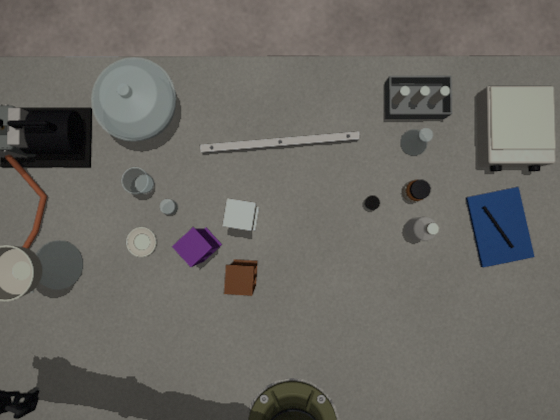

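```bash
python3 - <<'E'
from h import *
s=cv2.imread('pics/s0.png');t=cv2.imread('pics/t0.png')
a=cv2.resize(s[120:240,220:350],None,fx=3.6,fy=4*.9,interpolation=cv2.INTER_CUBIC)
b=cv2.resize(t[180:300,160:270],None,fx=3.0,fy=3.0,interpolation=cv2.INTER_CUBIC)
b=cv2.copyMakeBorder(b,0,a.shape[0]-b.shape[0],0,0,cv2.BORDER_CONSTANT)
cv2.imwrite('pics/c0.png',np.hstack([a,b]))
hsv=cv2.cvtColor(t,cv2.COLOR_BGR2HSV)
def big(m,roi):
    x0,y0,x1,y1=roi; k=np.zeros_like(m);k[y0:y1,x0:x1]=m[y0:y1,x0:x1]
    c=max(cv2.findContours(k,0,2)[0],key=cv2.contourArea);return c
w=((hsv[...,1]<45)&(hsv[...,2]>165)).astype(np.uint8)*255
for nm,m,roi,z in(('rack',w,(210,185,275,245),.2),('rail',w,(190,120,370,165),.03),
  ('purple',cv2.inRange(hsv,(125,80,40),(160,255,255)),(150,200,240,290),.2),('brown',cv2.inRange(hsv,(0,100,30),(18,255,255)),(210,250,270,310),.2)):
    c=big(m,roi);r=cv2.minAreaRect(c);print(nm,np.round(r[0],1),np.round(r[1],1),r[2])
    for q in cv2.boxPoints(r):print('   ',q.round(1),ray('top',*q,z).round(3))
for n,u,v,z in(('weigh',168,207,.045),('dish',141,242,.016),('beakertop',134,180,.09),('beaker2',144,184,.0),('stopper',372,203,.035),('jar',420,189,.08),('flask',415,143,0),('wash',432,229,.15),('bowl',134,100,.05)):print(n,ray('top',u,v,z).round(3))
E
```

```text
rack [238.8 214.3] [27.3 26.4] 8.746161460876465
    [223.3 225.3] [0.521 0.161 0.2  ]
    [227.4 199.2] [0.58  0.153 0.2  ]
    [254.3 203.4] [0.571 0.092 0.2  ]
    [250.3 229.4] [0.512 0.101 0.2  ]Traceback (most recent call last):
  File "<stdin>", line 14, in <module>
  File "<stdin>", line 10, in big
ValueError: max() iterable argument is empty
```

View pics/c0.png

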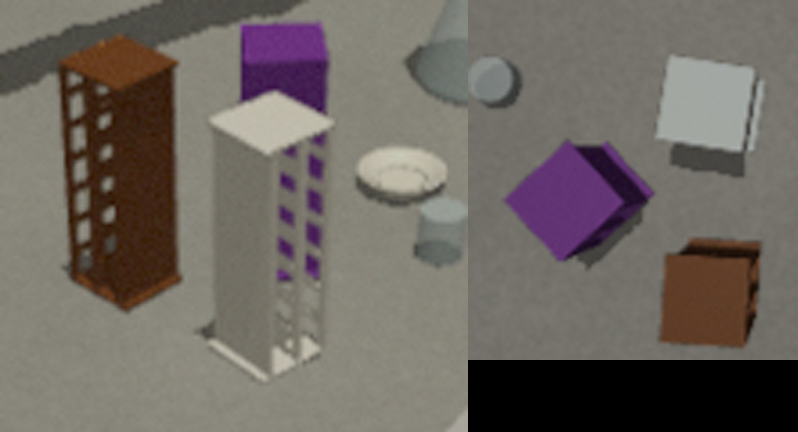

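Three candidates in the top view: white (239,214), purple (196,247) and brown (240,278). Only the white one fits. In the scene crop its solid base plate faces −y and the hole grid is at +y, seen through the open +x side. So it has to be pushed towards −y. Next I locate the rail and the neighbouring objects, then tip it.

```bash
python3 - <<'E'
from h import *
t=cv2.imread('pics/t0.png');g=cv2.cvtColor(t,cv2.COLOR_BGR2GRAY)
k=np.zeros_like(g);k[120:165,185:375]=(g[120:165,185:375]>np.median(g[120:165,185:375])+30)*255
c=max(cv2.findContours(k,0,2)[0],key=cv2.contourArea);r=cv2.minAreaRect(c);B=np.array([ray('top',*q,.03) for q in cv2.boxPoints(r)])
print(B.round(3),B.mean(0).round(4),[np.linalg.norm(B[i]-B[i-1]).round(3) for i in(1,2)])
for n,u,v,z in(('purple',196,247,.2),('purpR',214,240,.2),('brown',240,280,.2),('weigh',168,207,.045),('dish',141,242,.016),('beaker',134,180,.09),('stopper',372,203,.035),('jar',420,189,.08),('flask',412,143,0),('wash',432,229,.15)):print(n,ray('top',u,v,z).round(3))
# rack base corners in scene: lower front edge
print('scene rack foot', ray('scene',280,217.5,0).round(3),ray('scene',293,225,0).round(3),ray('scene',309,217,0).round(3))
from scipy.spatial.transform import Rotation as Ro
def Q(zx):
    z=np.array([*zx,0.]);z/=np.linalg.norm(z);x=np.array([0,0,-1.]);return Ro.from_matrix(np.c_[x,np.cross(z,x),z]).as_quat()
n=np.array([.147,.989]);q0=Ro.from_quat(read_tool_rot()).as_matrix();print('tool z',q0[:,2].round(2))
for zz in((.989,-.147),(-.989,.147),(-.077,.997),(.077,-.997)):
    for p in((.557,.22,.165),(.53,.08,.165),(.45,0,.02),(.6,0.02,.02)):
        s=solve_ik(p,Q(zz));print(zz,p,None if s is None else np.round(s,2))
E
```

```text
[[0.735 0.243 0.03 ]
 [0.752 0.038 0.03 ]
 [0.734 0.036 0.03 ]
 [0.717 0.242 0.03 ]] [0.7344 0.1398 0.03  ] [np.float64(0.206), np.float64(0.018)]
purple [0.473 0.222 0.2  ]
purpR [0.488 0.182 0.2  ]
brown [0.399 0.123 0.2  ]
weigh [0.57  0.322 0.045]
dish [0.479 0.398 0.016]
beaker [0.635 0.397 0.09 ]
stopper [ 0.58  -0.206  0.035]
jar [ 0.613 -0.318  0.08 ]
flask [ 0.743 -0.322  0.   ]
wash [ 0.513 -0.324  0.15 ]
scene rack foot [0.521 0.098 0.   ] [0.571 0.095 0.   ] [0.581 0.152 0.   ]
tool z [ 0.29  0.96 -0.  ]
(0.989, -0.147) (0.557, 0.22, 0.165) [-0.54  0.53  0.19  1.67 -0.12  0.95 -0.45]
(0.989, -0.147) (0.53, 0.08, 0.165) [-0.4   0.45  0.3   1.84 -0.17  0.88 -0.17]
(0.989, -0.147) (0.45, 0, 0.02) [-0.14  0.56  0.12  2.2  -0.17  0.38 -0.02]
(0.989, -0.147) (0.6, 0.02, 0.02) [-0.23  0.72  0.25  1.81 -0.27  0.65  0.03]
(-0.989, 0.147) (0.557, 0.22, 0.165) [-0.06  0.57 -0.57  1.66  0.35  1.01  2.24]
(-0.989, 0.147) (0.53, 0.08, 0.165) [ 0.14  0.46 -0.49  1.83  0.27  0.91  2.52]
(-0.989, 0.147) (0.45, 0, 0.02) [ 0.25  0.59 -0.44  2.2   0.55  0.47  2.36]
(-0.989, 0.147) (0.6, 0.02, 0.02) [ 0.24  0.75 -0.52  1.8   0.52  0.74  2.43]
(-0.077, 0.997) (0.557, 0.22, 0.165) [-0.28  0.52 -0.22  1.67  0.13  0.96  1.1 ]
(-0.077, 0.997) (0.53, 0.08, 0.165) [-0.11  0.43 -0.12  1.83  0.07  0.88  1.38]
(-0.077, 0.997) (0.45, 0, 0.02) [ 0.06  0.56 -0.16  2.2   0.23  0.4   1.36]
(-0.077, 0.997) (0.6, 0.02, 0.02) [ 0.05  0.7  -0.19  1.8   0.21  0.66  1.38]
(0.077, -0.997) (0.557, 0.22, 0.165) [-0.72  0.56  0.48  1.67 -0.3   0.98 -1.62]
(0.077, -0.997) (0.53, 0.08, 0.165) [-0.54  0.48  0.52  1.84 -0.29  0.9  -1.38]
(0.077, -0.997) (0.45, 0, 0.02) [-0.23  0.58  0.26  2.2  -0.37  0.4  -1.16]
(0.077, -0.997) (0.6, 0.02, 0.02) [-0.4   0.77  0.54  1.81 -0.57  0.73 -1.03]
```

```bash
cat >> h.py <<'E'
from scipy.spatial.transform import Rotation as Ro
def Q(zx):
    z=np.array([*zx,0.]);z/=np.linalg.norm(z);x=np.array([0,0,-1.]);return Ro.from_matrix(np.c_[x,np.cross(z,x),z]).as_quat()
E
python3 - <<'E'
from h import *
n=np.array([.147,.989,0]);f=np.array([.551,.160,0]);q=Q((.989,-.147));Z=lambda z:np.array([0,0,z])
p=np.array(read_tcp_pos());move_linear(p+Z(.1),max_speed=.2);grab(20)
move_ptp(f+.07*n+Z(.31),q);move_linear(f+.07*n+Z(.172),max_speed=.2)
F0=np.array(read_wrist_force());move_linear(f+.02*n+Z(.172),max_speed=.1);print(np.array(read_wrist_force())-F0)
move_linear(f-.03*n+Z(.172),max_speed=.06);print(np.array(read_wrist_force())-F0)
move_linear(f-.075*n+Z(.172),max_speed=.08);print(np.array(read_wrist_force())-F0)
pause(.4);move_linear(f-.075*n+Z(.32),max_speed=.25)
move_linear(f+.0*n+np.array([-.12,0,.32]),max_speed=.25)
shot('top','t1');shot('scene','s1');print(read_t())
a,b=cv2.imread('pics/t1.png'),cv2.imread('pics/s1.png')
cv2.imwrite('pics/c1.png',np.hstack([a[90:330,100:480],b[60:300,130:500]]))
E
```

```text
[ 0.81144338 -0.57217776 -0.00434868]
[ 0.87134876  0.11456844 -0.37910984]
[-0.09032019 -0.43542746  0.19525951]
8.5333
```

View pics/c1.png

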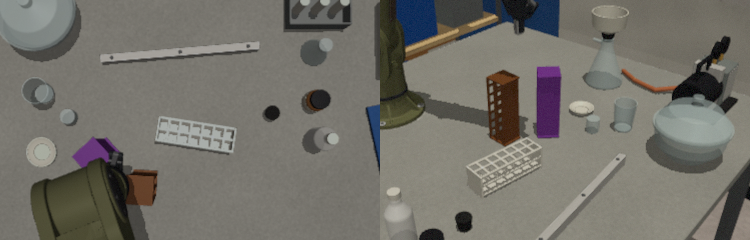

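The rack lies on its feet with its openings up, at top-view pixel (296,225). The neighbours are undisturbed. I'll measure it and push it most of the way, using the open fingers as a two-point pusher aligned with the rail.

```bash
cat >> h.py <<'E'
def rack(img,roi):
    x0,y0,x1,y1=roi;hsv=cv2.cvtColor(img,cv2.COLOR_RGB2HSV);m=((hsv[...,2]>150)&(hsv[...,1]<50)).astype(np.uint8)*255
    k=np.zeros_like(m);k[y0:y1,x0:x1]=m[y0:y1,x0:x1];k=cv2.morphologyEx(k,cv2.MORPH_CLOSE,np.ones((9,9)));
    r=cv2.minAreaRect(max(cv2.findContours(k,0,2)[0],key=cv2.contourArea));B=np.array([ray('top',*q,.066) for q in cv2.boxPoints(r)]);return r,B
E
python3 - <<'E'
from h import *
im=cv2.imread('pics/t1.png')[:,:,::-1].copy()
r,B=rack(im,(245,195,345,255));print(r,B.round(3),B.mean(0).round(4),[np.linalg.norm(B[i]-B[i-1]).round(3) for i in(1,2)])
e=max([B[1]-B[0],B[2]-B[1]],key=np.linalg.norm);print('angle dx/dy',e[0]/e[1])
E
```

```text
((295.3926696777344, 223.68313598632812), (78.55033874511719, 25.134416580200195), 8.93058967590332) [[ 0.51   0.097  0.066]
 [ 0.573  0.087  0.066]
 [ 0.542 -0.109  0.066]
 [ 0.48  -0.099  0.066]] [ 0.5264 -0.006   0.066 ] [np.float64(0.064), np.float64(0.199)]
angle dx/dy 0.15752314472408177
```

```bash
python3 - <<'E'
from h import *
C=np.array([.743,.035,0]);u=np.array([-.083,.9966,0]);n=np.array([.9966,.083,0]);q=Q(u[:2])
P=lambda d,z,s=-.023:C+s*u+d*n+np.array([0,0,z])
open_jaws();move_ptp(P(-.30,.25),q);move_linear(P(-.30,.05),max_speed=.2);move_linear(P(-.30,.004),max_speed=.06)
F0=np.array(read_wrist_force());print('w',read_grip_width())
for d in(-.24,-.19,-.14,-.105):
    move_linear(P(d,.004),max_speed=.06);print(d,(np.array(read_wrist_force())-F0).round(2))
im=shot('top','t2');print(read_t())
s=shot('scene','s2')
cv2.imwrite('pics/c2.png',np.hstack([im[90:300,180:400],s[100:310,130:430]])[:,:,::-1])
E
```

```text
w 0.08579121956213635
-0.24 [0.23 0.   1.  ]
-0.19 [-0.36  0.18  1.85]
-0.14 [-0.1  -0.04  0.65]
-0.105 [0.09 0.03 0.44]
17.15
```

View pics/c2.png

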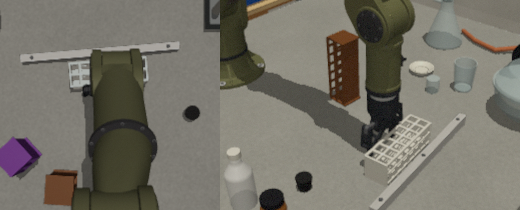

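The rack is aligned and about 20 mm from the rail, still upright on its feet. I'll make the final push in small steps, watching the force.

```bash
python3 - <<'E'
from h import *
C=np.array([.743,.035,0]);u=np.array([-.083,.9966,0]);n=np.array([.9966,.083,0])
P=lambda d,z,s=-.023:C+s*u+d*n+np.array([0,0,z])
F0=np.array(read_wrist_force());d=-.105
while d<-.072:
    d+=.002 if d<-.09 else .001
    move_linear(P(d,.004),max_speed=.03);pause(.1);F=(np.array(read_wrist_force())-F0)@n
    print(round(d,3),round(F,1),end=' | ')
    if F<-12:break
print(read_t(),read_ft_torque())
move_linear(P(d-.04,.004),max_speed=.1);move_linear(P(-.16,.2),max_speed=.2);move_linear(P(-.36,.25),max_speed=.25)
im=shot('top','t3');s=shot('scene','s3');print(read_t())
cv2.imwrite('pics/c3.png',np.hstack([cv2.resize(im[120:220,190:370],None,fx=2.2,fy=2.2,interpolation=2),cv2.resize(s[150:320,270:400],(308,220),interpolation=2)])[:,:,::-1])
cv2.imwrite('pics/s3b.png',np.vstack([cv2.resize(s[190:320,270:390],None,fx=4.5,fy=4.5,interpolation=2)])[:,:,::-1])
E
```

```text
-0.103 -1.5 | -0.101 -0.3 | -0.099 -1.1 | -0.097 -1.5 | -0.095 -1.1 | -0.093 -0.8 | -0.091 -1.9 | -0.089 -1.6 | -0.088 -1.5 | -0.087 -1.3 | -0.086 -4.4 | -0.085 -7.0 | -0.084 -9.2 | -0.083 -9.9 | -0.082 -10.7 | -0.081 -12.6 | 22.8 [-0.14535179  1.93495333  0.10255273]
25.575
```

View pics/c3.png

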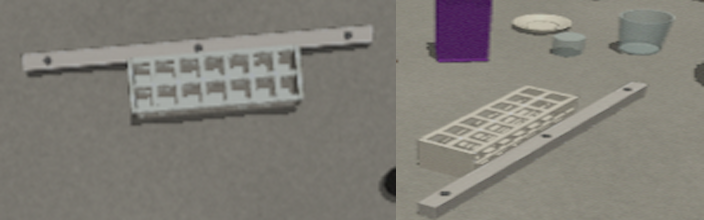

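View pics/s3b.png

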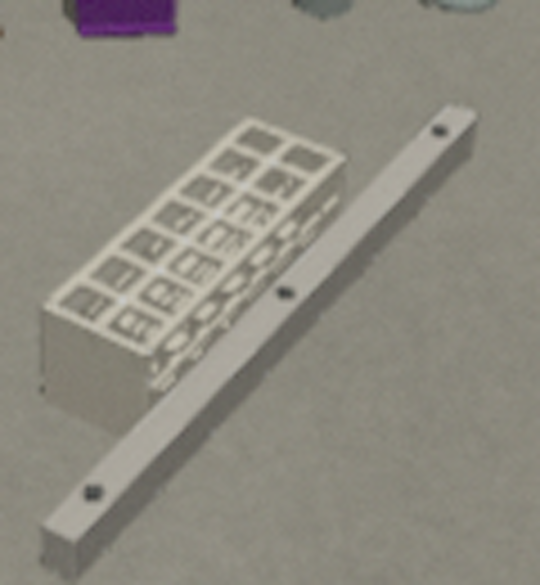

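```bash
python3 - <<'E'
from h import *
from scipy.ndimage import gaussian_filter
im=camera('top');g=gaussian_filter(cv2.cvtColor(im,cv2.COLOR_RGB2GRAY).astype(float),(.7,1.5))
def edge(u0,u1,vf,sgn,z):
    pts=[]
    for u in range(u0,u1):
        v0=int(round(vf(u)));gr=sgn*np.gradient(g[v0-6:v0+7,u]);i=int(np.argmax(gr[1:-1]))+1
        a,b,c=gr[i-1:i+2];pts.append(ray('top',u,v0-6+i+.5*(a-c)/(a-2*b+c+1e-9),z))
    p=np.array(pts);y=p[:,1];k=np.ones(len(p),bool)
    for _ in range(4):
        f=np.polyfit(y[k],p[k,0],1);r=np.abs(p[:,0]-np.polyval(f,y));k=r<max(.001,1.5*np.median(r))
    return f,k.sum(),y.min(),y.max()
far=lambda u:144.5+(u-202)*(132.5-144.5)/156
rl=[edge(210,350,far,1,.03)]
print('rail far edge',rl)
rear=lambda u:171+(u-251)*(168-171-4)/72
print('rack front top edge',edge(252,322,lambda u:142.5-(u-250)*.075,1,.066))
print('rack rear top edge',edge(252,322,lambda u:169-(u-252)*.075,-1,.066))
fr=lambda u:far(u)+8
print('rail front edge L',edge(208,240,fr,-1,.03),'R',edge(334,352,fr,-1,.03))
a=cv2.imread('pics/t0.png');d=cv2.absdiff(a,im[:,:,::-1].copy()).max(2);
for nm,(x,y,r) in dict(weigh=(168,207,12),dish=(141,242,18),beaker=(138,182,20),stopper=(372,203,12),jar=(418,190,16),flask=(416,140,18),wash=(428,230,18),purple=(196,247,25),brown=(240,278,20)).items():print(nm,d[y-r:y+r,x-r:x+r].mean().round(1),end=' ')
E
```

```text
rail far edge [(array([-0.08241672,  0.75502494]), np.int64(127), np.float64(-0.14855341830777047), np.float64(0.21623767505237315))]
rack front top edge (array([-0.08203486,  0.74822343]), np.int64(65), np.float64(-0.07180865126288516), np.float64(0.1041605781781331))
rack rear top edge (array([-0.08095552,  0.66854163]), np.int64(64), np.float64(-0.07144157321437636), np.float64(0.10398361427754399))
rail front edge L (array([-0.0841785 ,  0.73558011]), np.int64(32), np.float64(0.14010185306723155), np.float64(0.22144516114885507)) R (array([-0.072733 ,  0.7367795]), np.int64(18), np.float64(-0.15375355275498045), np.float64(-0.10914806169548757))
weigh 3.9 dish 4.2 beaker 3.8 stopper 3.6 jar 3.4 flask 3.6 wash 3.9 purple 3.8 brown 3.6
```

Angles agree within 0.1° and nothing else moved. The image still leaves room for a gap of about 2 mm, within its error, so I'll make one firmer confirming push.

```bash
python3 - <<'E'
from h import *
C=np.array([.743,.035,0]);u=np.array([-.083,.9966,0]);n=np.array([.9966,.083,0])
P=lambda d,z,s=-.023:C+s*u+d*n+np.array([0,0,z])
move_linear(P(-.16,.2),max_speed=.25);move_linear(P(-.13,.004),max_speed=.15);move_linear(P(-.095,.004),max_speed=.08)
pause(.2);F0=np.array(read_wrist_force());d=-.095
while d<-.07:
    d+=.001
    move_linear(P(d,.004),max_speed=.03);pause(.15);F=(np.array(read_wrist_force())-F0)@n
    print(round(d,3),round(F,1),round(float((np.array(read_tcp_pos())-C)@n),4),end=' | ')
    if F<-22:break
print(read_t(),read_ft_torque())
move_linear(P(d-.04,.004),max_speed=.1);move_linear(P(-.16,.2),max_speed=.2);move_linear(P(-.36,.25),max_speed=.25)
im=shot('top','t4');s=shot('scene','s4');print(read_t())
a=cv2.imread('pics/t3.png');print(cv2.absdiff(a,im[:,:,::-1].copy())[130:180,240:330].mean())
cv2.imwrite('pics/c4.png',np.hstack([cv2.resize(im[120:190,230:340],None,fx=4,fy=4,interpolation=2),cv2.resize(s[210:280,270:350],None,fx=4,fy=4,interpolation=2)])[:,:,::-1])
E
```

```text
-0.094 0.7 -0.094 | -0.093 0.3 -0.0931 | -0.092 0.4 -0.092 | -0.091 1.7 -0.091 | -0.09 1.1 -0.09 | -0.089 0.3 -0.089 | -0.088 -2.1 -0.0883 | -0.087 -0.4 -0.0869 | -0.086 -3.1 -0.0865 | -0.085 -7.9 -0.0864 | -0.084 -8.7 -0.0863 | -0.083 -10.1 -0.0857 | -0.082 -11.0 -0.0849 | -0.081 -13.9 -0.0845 | -0.08 -15.6 -0.0843 | -0.079 -16.4 -0.0835 | -0.078 -19.8 -0.0835 | -0.077 -23.7 -0.0835 | 36.0667 [-0.18313863  3.45175041  0.16919144]
38.8417
2.9193333333333333
```

View pics/c4.png

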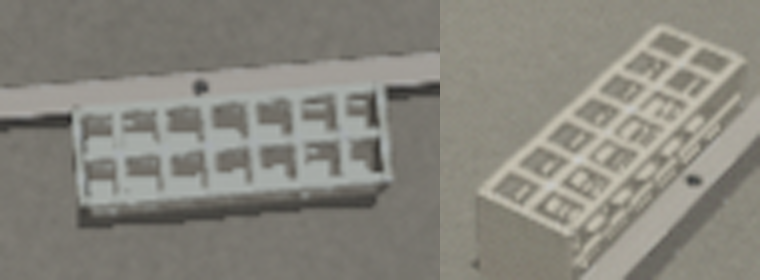

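```bash
python3 -c "
from h import *
pause(.5);job_done()"
```

```text
the job is handed in; nothing more can be done
```

I tipped the white rack over from its opening side. It came down on its feet with the openings up. I then pushed it away with the open fingers until it lay against the rail, and handed the job in at about 39 s.

**Last checks:**
- **Flush:** The push stopped hard at the same place twice, on the second try with 24 N at almost no turning moment. The finger position there (84–86 mm short of the rail's origin) fits a flush rack (85 mm). The rack and rail directions agree to about 0.1°.
- **Ends:** The rack spans y from about −0.09 to 0.11 m, inside the rail's −0.175 to 0.245 m.
- **Surroundings:** The glassware and the brown and purple racks are unchanged in the top view. The arm had backed clear before hand-in.

**One disagreement:** An edge fit in the top image, taken before the second push, suggested a gap of about 2 mm. That is within the calibration error. The second push stopped at the same place, so I take the contact as real.

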